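# Hang the hammer on the carousel's free hook

### The job

Turn the tool carousel by the grip bar on its top until its one empty double hook points straight out over the toe of its stand. Then take the hammer standing in the wooden block and hang it on that hook, handle down between the prongs: press its head gently back against the sprung keeper as far as the keeper goes, never forcing it, and lower it behind the upturned tips until the head sits fully down on both prongs. Leave the hook pointing over the toe and do not disturb the other things on the bench.

Things in the scene. Friction and masses are not known exactly. Their poses are not given: they have to be found in the camera images.
- stand: Fixed green stand of the carousel: square foot plate 220 x 220 x 14 mm with a blunt pointed toe (50 mm wide, reaching 200 mm from the axis) on its front side, and a column. Origin on the turning axis at bench height; its -x axis points along the toe (the front), z up.
- carousel (a joint): Angle of the carousel (rad), counter-clockwise from above positive; 0 or a full turn = the empty hook points over the toe. It turns both ways without stops, takes about 0.3 N m and stays where left. Five double hooks 72 degrees apart; four carry tools fixed to them, heads reaching 63 mm to either side, tops up to 270 mm above the bench.
- grip_bar (a point): Centre of the upright black bar on the carousel's top by which it is turned, on the turning axis. Bar 70 mm long (along x, in line with the empty hook), 14 mm thick, 40 mm high, its top 282 mm above the bench, 53 mm above the hooks' crossheads. Axes turn with the carousel.
- hook_seat (a point): Middle of the empty hook, level with its prongs' tops (235 mm above the bench), 130 mm from the axis. Axes turn with the carousel: -x radially outward, y across, z up. Two round prongs 10 mm thick at y = +-32 mm. The hook is telescopic: it has been set 0 to 22 mm further out than this point says (unmeasured, call it e) and holds there to 80 N; keeper and tips go with it.
- hook_tips (a point): Middle between the inner faces of the hook's two upturned tips, at their top, as if e = 0 (15 mm outward of hook_seat, so truly 15 mm + e). Tips 8 mm thick at y = +-32 mm, rising 12 mm above the prongs.
- keeper (a point): Middle between the outer faces of the sprung keeper's two upright posts, untouched, at their tops, as if e = 0 (5 mm inward of hook_seat, truly 5 mm - e). Posts 10 mm thick at y = +-44 mm, 38 mm above the prongs, joined below prong level. They push in 10 mm, 3 N at first, 8 N at the end, to a hard stop. Gap to the tips 20 mm at rest, 30 mm pushed home; the head needs 26 mm.
- hammer: Loose hammer, 0.4 to 0.65 kg, standing head up in the block. Steel head 26 mm wide (x), 26 mm high, straight from y = -50 to 50 mm, with a face to -58 mm and a thin peen to 62 mm; either way round may be hung. Wooden handle 16 mm (x) by 24 mm (y), reaching 180 mm below the head. Origin in the middle of the head's underside, z up; centre of mass in or just below the head.
- block: Fixed wooden block 110 x 130 x 85 mm; the hammer's handle stands in an upright hole in its middle, 1.5 mm free all round, 70 mm deep (head underside 195 mm above the bench; lift 75 mm to clear). Punches and a chisel stick up to 50 mm out of its corners. Origin at the centre of its underside.
- mug: White mug, 76 mm wide, 80 mm high, bystander. Origin under its centre.
- tin: Closed metal tin, 64 mm wide, 60 mm high, bystander. Origin under its centre.
- screwdriver: Screwdriver with a red handle lying on the bench, about 200 mm long, bystander.
- tongs: Steel tongs lying flat, 220 mm long, bystander. Origin at their pivot.
- jar: Glass jar, 70 mm wide, 100 mm high, bystander. Origin under its centre.
- bar_a: Upright steel flat 100 x 22 x 50 mm, bystander.
- bar_b: Upright steel flat 100 x 22 x 50 mm beside the other, bystander.
Mind the look-alikes: they are no part of the job. Leave any orange or yellow look-alike of the hammer alone.

How it is judged:
By the outcome, as a careful person would: the job done as asked, in the order asked, and still so for the second after the job is handed in, with the robot touching nothing.
It also fails if it takes over 72 s, if anything falls off the work surface, if the arm or the gripper's body presses on something with over 40 N, if the wrist force passes 120 N, or if a joint passes its speed limit or range.

### The arm

A 6-joint arm with a two-finger parallel gripper is mounted at the origin on the work surface. World frame = base frame: x ahead of the robot, y to its left, z up, the work surface at z = 0. Lengths are in m, angles in rad, forces in N, time in s.
With the tool pointing down it reaches from about 0.425 to 1.125 m from the base axis. Payload 14.9 kg.
Tool frame: the origin (TCP) lies midway between the tips of the shut fingers; the grasp point (between the pads) lies 19 mm behind it; z points along the fingers, y is the direction in which the jaws open and shut (so a half turn about z gives the same grasp; the last joint's range is limited). The gripper opens to 91 mm and grips with 3 to 60 N. Pads are 32 mm wide; open, the fingers measure 118 mm over their backs; the gripper's body (76 mm by 178 mm) begins 60 mm behind the grasp point.
Start: joints at [-1.236, 0.379, 1.734, -0, 1.028, -0.033], TCP at [0.252, -0.653, 0.214] pointing down, gripper open.
Joint ranges: [-2.77, 2.77], [-0.74, 2.19], [0, 2.66], [-1.06, 4.2], [0.31, 2.87], [-3.08, 3.08]. Speed limits (rad/s): [1.89, 1.89, 2.39, 3.14, 3.14, 3.14].

### API

Orientations are given as a unit quaternion [x, y, z, w].
In Python, from rig import env gives the robot as it stands. The module is installed in compiled form; this text tells all that it offers.
- The arm moves only by the shell command python3 -m pendant 'ROWS' [FORCE]. ROWS is JSON, a list that holds one entry, the list of rows, each a list of 5 numbers: the shift along the tool's x, y, z in m, then the turn about the tool's z in degrees, then the finger opening in m, from 0 to 0.0912. A call has 1 to 8 rows; each row is the pose to reach, as a shift and turn from the pose commanded when the call began, along the tool's axes at that moment; what a row does not reach only later rows make up. A row lasts 1/10 s, in which the tool goes at most 50 mm and 8.59 degrees, less where a joint would pass 70% of its speed; a pose out of reach is approached as far as the arm can. A call with a gripper value outside its range is refused whole. The fingers move at their own pace and stop on an object; FORCE is the grip in N (left out, the last holds). Time passes only in rows, so rows that repeat a pose let the fingers close. It gives the time, the measured TCP pose, the force and the opening at its end, in the units of the state.
- env.state(): the state, without advancing time (a new reading comes with each control period).
- env.get_image(name): name is "scene" or "top" or "wrist"; returns the picture (384x512x3 uint8, blue, green, red); there is no depth.
- env.get_calibration(name): a dict with "K" (3x3 intrinsics, pixels), "k1" (the pictures are not rectified: a ray, as slopes to the right and down, at radius r is drawn at 1 + k1 r^2 times it, then the intrinsics apply), "camera_from_world" (4x4, takes a point from world to camera coordinates); the wrist camera has in their place "hand_eye" (4x4, takes a point from camera to tool coordinates, whose origin is the TCP and whose axes are the flange's). Camera axes: x right, y up, looking along -z (the intrinsics and any distortion apply to the point x, -y, -z); pixel columns grow to the right and rows downward; lengths in m; the calibration is good to about 2 mm. A picture is of the moment at which its call begins: read the wrist's pose just before it. get_calibration takes no time and is no camera call.
- env.hand_in(): hands the job in, once; it reports no verdict.
The state is a dict: "time": time; "joint_pos": joint angles; "joint_velocities": joint speeds; "tau": joint torques, N m; "position": TCP position; "ee_rot": TCP orientation; "force": force on the tool from outside, world axes, zero at the start; "wrist_torque": the same for the moment, N m; "finger_gap": opening from 0.0 (shut) to 1.0 (fully open).
Only numpy, scipy, OpenCV 4.12 (cv2) and the standard library are available. Lean on these libraries where they do the work, as an engineer would, in place of code of your own. Each camera call takes 0.05 s, during which the arm holds its last target. There are 200 camera calls.

## Working session

There is one attempt and no reset: what is moved stays moved. The work goes in short steps, Python scripts to look and compute and a shell command to move; the robot and the scene stay as the last step left them, time stands still between calls to the robot, and variables do not carry over. Pictures are saved under pics/ and viewed, about 8 in all and at most 12, crops included, and the job is handed in when it is done.

```bash
mkdir -p pics
cat > h.py <<'E'
import numpy as np, cv2
from rig import env
from scipy.spatial.transform import Rotation as R
def ray(name,px,st=None):
    c=env.get_calibration(name);K=np.array(c["K"]);k1=c["k1"]
    d=np.array([(px[0]-K[0,2])/K[0,0],(px[1]-K[1,2])/K[1,1]]);u=d.copy()
    for _ in range(20): u=d/(1+k1*(u@u))
    v=np.array([u[0],-u[1],-1])
    if name=="wrist":
        H=np.array(c["hand_eye"]);T=np.eye(4);T[:3,:3]=R.from_quat(st["ee_rot"]).as_matrix();T[:3,3]=st["position"];W=T@H
    else: W=np.linalg.inv(np.array(c["camera_from_world"]))
    return W[:3,3],W[:3,:3]@v
def plane(name,px,z,st=None):
    o,d=ray(name,px,st);return o+d*(z-o[2])/d[2]
def proj(name,p,st=None):
    c=env.get_calibration(name);K=np.array(c["K"]);k1=c["k1"]
    if name=="wrist":
        H=np.array(c["hand_eye"]);T=np.eye(4);T[:3,:3]=R.from_quat(st["ee_rot"]).as_matrix();T[:3,3]=st["position"];M=np.linalg.inv(T@H)
    else: M=np.array(c["camera_from_world"])
    q=M@np.r_[p,1];s=np.array([q[0],-q[1]])/-q[2];s=s*(1+k1*(s@s));return np.array([K[0,0]*s[0]+K[0,2],K[1,1]*s[1]+K[1,2]])
def two(n1,p1,n2,p2,s1=None,s2=None):
    o1,d1=ray(n1,p1,s1);o2,d2=ray(n2,p2,s2)
    t=np.linalg.lstsq(np.c_[d1,-d2],o2-o1,rcond=None)[0];a=o1+d1*t[0];b=o2+d2*t[1];return (a+b)/2,np.linalg.norm(a-b)
E
python3 - <<'E'
from h import *
s=env.state();print(s)
for n in("scene","top"):
    im=env.get_image(n);cv2.imwrite(f"pics/{n}0.png",im);
    o=np.linalg.inv(np.array(env.get_calibration(n)["camera_from_world"]));print(n,o.round(3).tolist())
    cv2.imwrite(f"pics/{n}0b.png",cv2.resize(im,(800,600),interpolation=cv2.INTER_CUBIC))
print(env.get_calibration("wrist"))
E
```

```text
{'time': 0.0, 'joint_pos': array([-1.23630238e+00,  3.79427392e-01,  1.73476722e+00,  2.32816803e-05,
        1.02849959e+00, -3.33392466e-02]), 'joint_velocities': array([ 0.00132924, -0.00155506,  0.00064728, -0.00100768, -0.00104594,
        0.00027655]), 'tau': array([-3.51464310e-03, -7.63726473e+01, -4.34382141e+01,  6.48541586e-02,
        4.22566663e-02, -9.78250705e-05]), 'position': array([ 0.2515616 , -0.65281625,  0.2132818 ]), 'ee_rot': array([ 9.83135913e-01,  1.82875569e-01, -7.27668074e-05, -5.46039276e-04]), 'force': array([-1.01827186, -0.10651081, -0.28694067]), 'wrist_torque': array([-0.01321923, -0.01437663,  0.03027123]), 'finger_gap': 1.0018918225148334}
scene [[-0.665, -0.559, 0.495, 1.19], [0.746, -0.505, 0.433, 0.56], [0.008, 0.658, 0.753, 1.169], [0.0, 0.0, 0.0, 1.0]]
top [[-0.02, 0.997, -0.077, 0.45], [-0.999, -0.022, -0.024, -0.043], [-0.026, 0.076, 0.997, 1.489], [0.0, 0.0, 0.0, 1.0]]
{'K': array([[331.46272575,   0.        , 257.4450179 ],
       [  0.        , 331.46272575, 191.54730046],
       [  0.        ,   0.        ,   1.        ]]), 'k1': 0.015034171184003194, 'hand_eye': array([[-1.20795534e-03,  9.65027215e-01,  2.62146933e-01,
         7.39661385e-02],
       [ 9.99999194e-01,  1.26837390e-03, -6.12670290e-05,
        -7.22541745e-04],
       [-3.91624678e-04,  2.62146648e-01, -9.65027969e-01,
        -1.70662737e-01],
       [ 0.00000000e+00,  0.00000000e+00,  0.00000000e+00,
         1.00000000e+00]])}
```

View pics/scene0b.png

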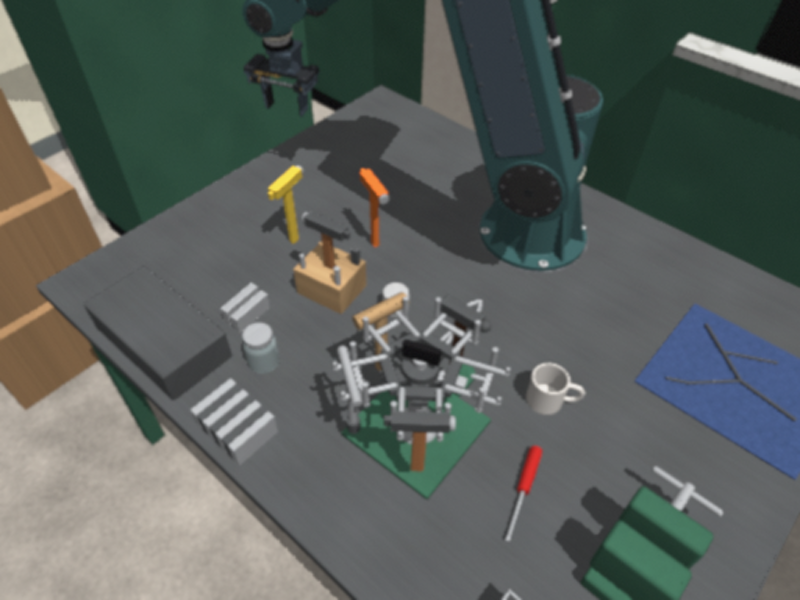

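View pics/top0b.png

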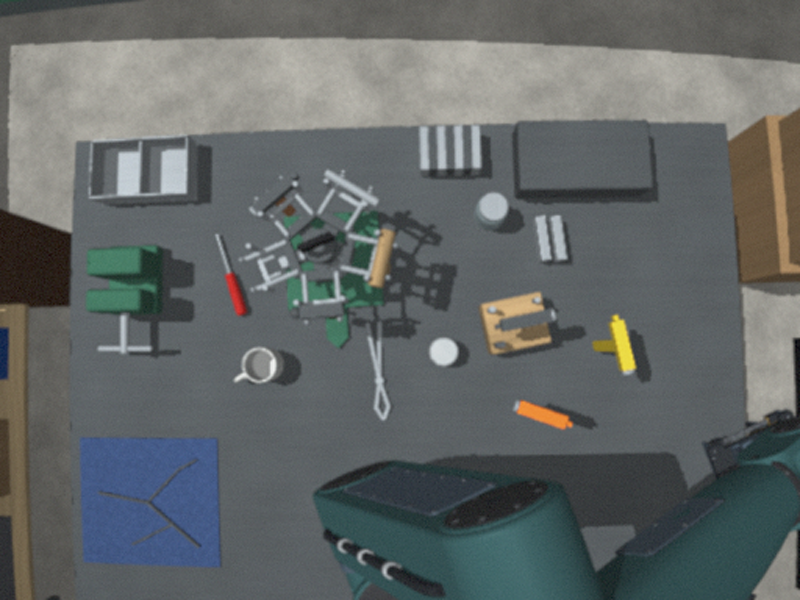

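Scene: carousel in the middle, grip bar at about (318,242) in the top view, empty hook at about (270,268), green toe at about (338,335). The real hammer is in the block at about (525,320); the yellow and orange ones are decoys.

Run:
```python
from h import *
f=.64
def P(n,x,y,z): return plane(n,(x*f,y*f),z)[:2].round(4)
print("bar",P("top",318,242,.282),"ends",P("top",303,248,.282),P("top",335,238,.282))
print("toe",P("top",338,333,.014),"hookmid",P("top",270,266,.235))
print("hammer head",P("top",498,329,.221),P("top",556,315,.221),"block",P("top",518,325,.085))
print("mug",P("top",262,365,.08),"tin",P("top",444,351,.06),"jar",P("top",492,208,.1),"yellow",P("top",622,343,.2),"orange",P("top",543,413,.2))
im=cv2.imread("pics/top0.png");hsv=cv2.cvtColor(im,cv2.COLOR_BGR2HSV)
m=cv2.inRange(hsv,(65,80,30),(95,255,200));m[:,:175]=0;m[:120]=0;m[225:]=0;m[:,260:]=0
cnt=np.argwhere(m>0)[:,::-1]
W=np.array([plane("top",p,.014)[:2] for p in cnt]);print(len(W),W.min(0),W.max(0))
c=im[95:235,130:260];h=im[170:260,290:420]
cv2.imwrite("pics/c1.png",np.vstack([cv2.resize(c,(520,560),interpolation=cv2.INTER_CUBIC)]))
cv2.imwrite("pics/toe.png",m)
```

```text
bar [0.6529 0.142 ] ends [0.6422 0.1706] [0.6596 0.1097]
toe [0.4877 0.1393] hookmid [0.6158 0.2446]
hammer head [ 0.4838 -0.1984] [ 0.5086 -0.3129] block [ 0.4951 -0.2585]
mug [0.4192 0.2991] tin [ 0.4425 -0.0985] jar [ 0.749  -0.2087] yellow [ 0.4507 -0.4484] orange [ 0.3169 -0.2855]
1408 [0.4597478  0.03914897] [0.76558156 0.26152339]
```

View pics/c1.png

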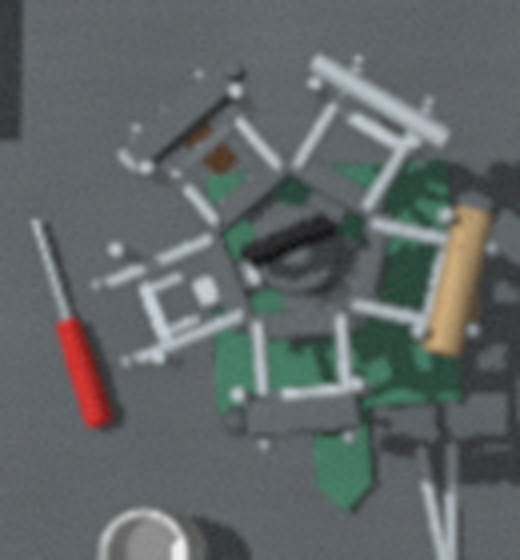

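```bash
python3 -m pendant '[[[0,0,-0.1,0,0.09],[0,0,-0.2,0,0.09],[0.05,-0.04,-0.24,-8,0.09],[0.36,-0.28,-0.24,-17,0.09],[0.36,-0.28,-0.24,-26,0.09],[0.36,-0.28,-0.24,-34,0.09],[0.36,-0.28,-0.24,-42,0.09],[0.36,-0.28,-0.24,-50,0.09]]]' 30
python3 -m pendant '[[[0,0,0,0,0.09]]]'
python3 - <<'E'
from h import *
s=env.state();print(s["position"],s["ee_rot"],s["joint_pos"])
E
```

```text
time: 0.9
position: [0.3888, -0.4241, 0.4127]
ee_rot: [0.812, 0.584, 0.0, -0.0]
force: [-0.1, -0.5, 1.1]
finger_gap: 0.985
time: 1.0
position: [0.3906, -0.4226, 0.4141]
ee_rot: [0.811, 0.585, 0.0, 0.001]
force: [0.4, -0.7, -0.5]
finger_gap: 0.987
[ 0.39058091 -0.42255751  0.41409191] [8.11265325e-01 5.84677289e-01 4.40747811e-04 9.19761789e-04] [-8.65547406e-01 -2.88607610e-03  1.81764216e+00  7.52851973e-04
  1.32493199e+00 -5.43898801e-01]
```

```bash
python3 -m pendant '[[[0.05,0.01,-0.02,-8,0.09],[0.1,0.02,-0.04,-16,0.09],[0.15,0.03,-0.05,-24,0.09],[0.16,0.03,-0.05,-31,0.09],[0.16,0.03,-0.05,-31,0.09],[0.16,0.03,-0.05,-31,0.09],[0.16,0.03,-0.05,-31,0.09]]]'
python3 - <<'E'
from h import *
import json
s=env.state();im=env.get_image("wrist");cv2.imwrite("pics/w1.png",im)
json.dump({k:np.array(v).tolist() for k,v in s.items()},open("w1.json","w"))
print(s["position"],s["ee_rot"],s["joint_pos"])
E
```

```text
time: 1.7
position: [0.4681, -0.2853, 0.4619]
ee_rot: [0.63, 0.777, -0.0, -0.0]
force: [0.2, 0.5, 0.4]
finger_gap: 0.984
[ 0.46806861 -0.28530961  0.46187172] [ 6.30065743e-01  7.76541669e-01 -1.30762601e-04 -4.22860173e-04] [-5.89837634e-01 -7.59180602e-02  1.80602989e+00 -1.85215761e-04
  1.41234696e+00 -7.97328758e-01]
```

View pics/w1.png

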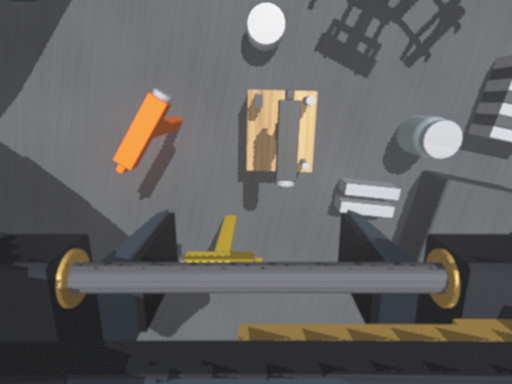

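The wrist view shows the hammer head at (289,99)–(286,180) over the wooden block, handle straight below, with punches at the block's corners.

Run:
```python
from h import *
import json
s=json.load(open("w1.json"));im=cv2.imread("pics/w1.png").astype(int)
for y in (105,120,135,150,165,175): print(y,[tuple(im[y,x]) for x in ()], im[y,272:308].sum(1)//3)
print("col",im[85:195,288].sum(1)//3)
for p in [(278.5,110),(299.5,110),(277,170),(298,170)]: print(p,plane("wrist",p,.221,s).round(4))
hsv=cv2.cvtColor(im.astype(np.uint8),cv2.COLOR_BGR2HSV);m=cv2.inRange(hsv,(8,80,100),(22,255,255));m[:,:240]=0;m[:80]=0;m[180:]=0;m[:,325:]=0
pts=np.argwhere(m)[:,::-1];print(pts.min(0),pts.max(0));r=cv2.minAreaRect(pts.astype(np.float32));print(r,plane("wrist",r[0],.085,s))
b=cv2.boxPoints(r);print([plane("wrist",q,.085,s)[:2].round(4) for q in b])
```

```text
105 [] [190 192 190 189 190 174 123  97 114 124 127 125 128 126 123 123 122 122
 123 124 124 126 125 127 128 127 127 124 122 126 129 125 120 120 122 147]
120 [] [189 190 189 188 178 138 101 105 121 123 123 124 124 123 122 122 123 123
 124 126 124 126 125 125 128 125 128 149 188 202 203 204 203 202 198 194]
135 [] [140 122 106  87  80  81 103 120 124 122 123 124 119 121 122 120 123 122
 122 122 122 123 125 124 123 125 158 195 204 202 203 203 203 197 194 192]
150 [] [119 117 118 107  90  91 111 123 121 121 123 119 119 120 121 122 121 123
 121 123 122 123 124 121 120 136 174 196 200 202 202 201 196 191 192 193]
165 [] [182 185 179 149 108 101 117 118 120 121 121 119 120 119 121 119 124 122
 120 122 122 124 122 122 117 118 123 120 118 139 184 218 223 221 221 222]
175 [] [ 82  79  77  77  91 111 120 119 119 119 116 118 116 118 120 120 120 119
 119 119 121 121 122 117 101  96 107 118 120 121 121 123 120 120 120 121]
col [119 119 118 112 109 118 125 127 126 124 125 120 117 108 105 114 125 125
 123 123 122 126 122 124 123 122 123 124 123 122 122 121 122 122 122 123
 123 121 122 119 121 124 122 122 122 121 121 122 122 122 123 122 122 123
 124 123 122 122 121 122 123 122 121 122 120 121 122 120 121 121 122 123
 121 122 121 122 120 122 122 120 124 120 120 121 119 120 122 121 120 120
 120 119 121 121 119 143 190 212 213 212 202 173 135 120 117 119 120 119
 120 117]
(278.5, 110) [ 0.4796 -0.217   0.221 ]
(299.5, 110) [ 0.5043 -0.2119  0.221 ]
(277, 170) [ 0.494  -0.2892  0.221 ]
(298, 170) [ 0.52   -0.2838  0.221 ]
[246  90] [316 171]
((281.0118408203125, 130.36134338378906), (68.98817443847656, 80.52323150634766), 1.060911774635315) [ 0.49967785 -0.24919921  0.085     ]
[array([ 0.4563, -0.3254]), array([ 0.4334, -0.1981]), array([ 0.5403, -0.1778]), array([ 0.5704, -0.3038])]
```

Run:
```python
from h import *
import json
s=json.load(open("w1.json"))
a=plane("wrist",(290.4,99.5),.221,s);b=plane("wrist",(286.1,180),.221,s);c=(a+b)/2;d=a-b
print(a,b,np.linalg.norm(d),c,np.degrees(np.arctan2(d[1],d[0])))
q=s["ee_rot"];print("yaw",np.degrees(2*np.arctan2(q[1],q[0])))
# top view check
for n,p in(("a",a),("b",b)): print(proj("top",p)/.64)
```

```text
[ 0.49079148 -0.20227027  0.221     ] [ 0.5082287  -0.29951585  0.221     ] 0.0987965538874021 [ 0.49951009 -0.25089306  0.221     ] 100.1657407112357
yaw 101.89004468731574
[499.89781341 325.37503862]
[549.23116336 315.32097326]
```

```bash
python3 -m pendant '[[[0.34,0.17,-0.03,-6,0.09],[0.34,0.17,-0.03,-6,0.09],[0.34,0.17,-0.03,-6,0.09],[0.34,0.17,-0.03,-6,0.09],[0.34,0.17,-0.03,-6,0.09],[0.34,0.17,-0.03,-6,0.09],[0.34,0.17,-0.03,-6,0.09],[0.34,0.17,-0.03,-6,0.09]]]'
python3 -m pendant '[[[0,0,0,0,0.09],[0,0,0,0,0.09],[0,0,0,0,0.09]]]'
python3 - <<'E'
from h import *
import json
s=env.state();im=env.get_image("wrist");cv2.imwrite("pics/w2.png",im)
json.dump({k:np.array(v).tolist() for k,v in s.items()},open("w2.json","w"))
print(s["position"],s["ee_rot"],s["joint_pos"])
cv2.imwrite("pics/w2b.png",cv2.resize(im[:230],(800,360),interpolation=cv2.INTER_CUBIC))
E
```

```text
time: 2.55
position: [0.5643, 0.0855, 0.4924]
ee_rot: [0.588, 0.809, -0.0, -0.0]
force: [0.3, -1.0, -0.6]
finger_gap: 0.987
time: 2.85
position: [0.5637, 0.0823, 0.4922]
ee_rot: [0.588, 0.809, -0.0, -0.0]
force: [-0.5, 0.1, 0.5]
finger_gap: 0.989
[0.56366564 0.0823034  0.4922129 ] [ 5.88016882e-01  8.08848624e-01 -2.07039113e-04 -8.44238427e-05] [ 1.04167721e-01 -4.80522680e-02  1.72858747e+00 -1.96016340e-04
  1.46145995e+00 -2.09397401e-01]
```

View pics/w2b.png

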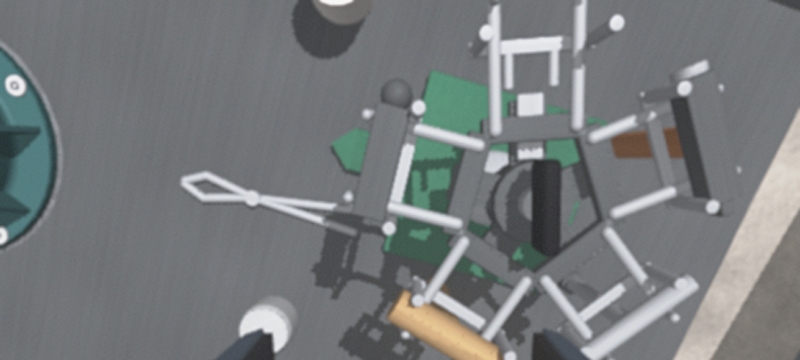

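Run:
```python
from h import *
import json
s=json.load(open("w2.json"));im=cv2.imread("pics/w2.png")
hsv=cv2.cvtColor(im,cv2.COLOR_BGR2HSV);m=cv2.inRange(hsv,(60,90,25),(95,255,220));m[:,:205]=0;m[200:]=0
pts=np.argwhere(m)[:,::-1];W=np.array([plane("wrist",p,.014,s)[:2] for p in pts])
for ch in [W]:
  i=ch[:,0].argmin();print("tip",pts[i],W[i])
# toe shoulder rows
for y in range(80,120,3):
  x=pts[pts[:,1]==y][:,0]; print(y,x.min(),x[x<240].max() if (x<240).any() else None)
for y in range(46,80,6):
  x=pts[pts[:,1]==y][:,0]; print("edge",y,x.min())
k=cv2.inRange(hsv,(0,0,0),(180,255,45));k[:,:335]=0;k[:,365:]=0;k[:95]=0;k[165:]=0
n,l,st,ce=cv2.connectedComponentsWithStats(k);
for j in range(1,n):
  if st[j,4]>150:
    q=np.argwhere(l==j)[:,::-1].astype(np.float32);r=cv2.minAreaRect(q);print(st[j],r,[plane("wrist",c,.282,s)[:2].round(4) for c in cv2.boxPoints(r)])
g=cv2.cvtColor(im,cv2.COLOR_BGR2GRAY)
for y in(105,125,140,155): print(y,g[y,336:364])
print(g[95:170,348])
```

```text
tip [214  91] [0.45803151 0.14550143]
80 281 None
83 228 230
86 222 234
89 217 233
92 214 233
95 216 232
98 217 231
101 219 230
104 221 230
107 223 229
110 264 None
113 264 None
116 264 None
119 264 None
edge 46 276
edge 52 274
edge 58 272
edge 64 272
edge 70 273
edge 76 271
105 [122 122 127 118  90  61  50  46  47  50  46  51  51  55  57  61  58  62
  62  58  63  57  69  96 114 115 111 107]
125 [115 126 135 122  86  52  46  46  49  42  47  51  49  51  56  59  60  56
  57  60  55  54  76 103 119 119 116 119]
140 [ 77  84  96  99  75  48  44  45  44  45  47  48  50  56  55  56  55  55
  56  54  55  59  77 106 117 118 117 117]
155 [76 76 74 68 54 47 46 45 46 46 47 49 49 51 58 55 57 57 56 55 54 62 82 99
 96 85 79 73]
[ 97 101 112 122 124 116  97  66  52  50  51  52  52  52  51  47  55  52
  53  51  51  53  52  50  51  52  51  51  52  51  49  49  50  52  50  52
  52  50  51  49  50  48  49  50  49  50  50  51  47  51  53  50  52  50
  50  49  53  50  51  48  49  51  51  51  54  48  49  57  67  75  75  70
  69  69  82]
```

Run:
```python
from h import *
import json
s=json.load(open("w2.json"));im=cv2.imread("pics/w2.png");g=cv2.cvtColor(im,cv2.COLOR_BGR2GRAY).astype(float)
P=lambda x,y,z:plane("wrist",(x,y),z,s)[:2]
E=[]
for y in range(106,158,2):
  r=g[y,350:364];i=np.argmax(r>80);x=350+i-1+(80-r[i-1])/(r[i]-r[i-1]);E.append(P(x,y,.282))
E=np.array(E);c=E.mean(0);d=np.linalg.svd(E-c)[2][0];d*=np.sign(d[1]);print("bar dir",np.degrees(np.arctan2(d[1],d[0])),c)
n=np.array([d[1],-d[0]]) # toward +x
for y in(101.5,102.5,161.5,163): print(y,P(352,y,.282),(P(352,y,.282)-c)@d)
print("cam",ray("wrist",(0,0),s)[0])
def edge(ps):
  A=np.array([P(x,y,.014) for x,y in ps]);c=A.mean(0);d=np.linalg.svd(A-c)[2][0];return c,np.degrees(np.arctan2(*d[::-1]))
# foot edge col subpixel: green mask
hsv=cv2.cvtColor(im,cv2.COLOR_BGR2HSV);m=cv2.inRange(hsv,(60,90,25),(95,255,220))
print("corner",P(276.5,45.5,.014),P(248,159,.014),"tip",P(212,94,.014),P(212,92,.014),"sh",P(226,82.5,.014),P(226,111,.014))
print("toeL edge",P(226,82.5,.014),P(240,86,.014))
for p in [(.46,.14,.014)]: print(proj("wrist",p,s))
# hook px (scaled /1.5625)
f=1/1.5640
for nm,(x,y),z in [("tipL",(495,5),.235),("prongL base",(494,130),.235),("prongR",(577,125),.235),("prongLtop",(494,60),.235),("prongRtop",(577,60),.235),("keepL",(487,33),.273),("keepR",(616,22),.273)]: print(nm,P(x*f,y*f,z))
cv2.imwrite("pics/c2.png",cv2.resize(im[40:180,205:375],(800,600) ,interpolation=cv2.INTER_CUBIC))
```

```text
bar dir 111.77464240040797 [0.65948475 0.15707132]
101.5 [0.6404495  0.18498632] 0.032984525043459376
102.5 [0.64085593 0.18399665] 0.03191469846820477
161.5 [0.66598303 0.12267332] -0.034354288305642945
163 [0.66665245 0.12103604] -0.03612307477367279
cam [0.54033418 0.15352934 0.66286842]
corner [0.54402525 0.25573746] [0.55707339 0.04259186] tip [0.45593401 0.13917414] [0.45495994 0.14262607] sh [0.47511868 0.16689451] [0.4896507  0.11757794]
toeL edge [0.47511868 0.16689451] [0.50169028 0.16899411]
[214.20865671  94.2608886 ]
tipL [0.57220099 0.27750297]
prongL base [0.60239987 0.19547747]
prongR [0.66277718 0.21871197]
prongLtop [0.58463132 0.24255541]
prongRtop [0.64438431 0.26164916]
keepL [0.57020634 0.24894483]
keepR [0.65088407 0.28170711]
```

View pics/c2.png

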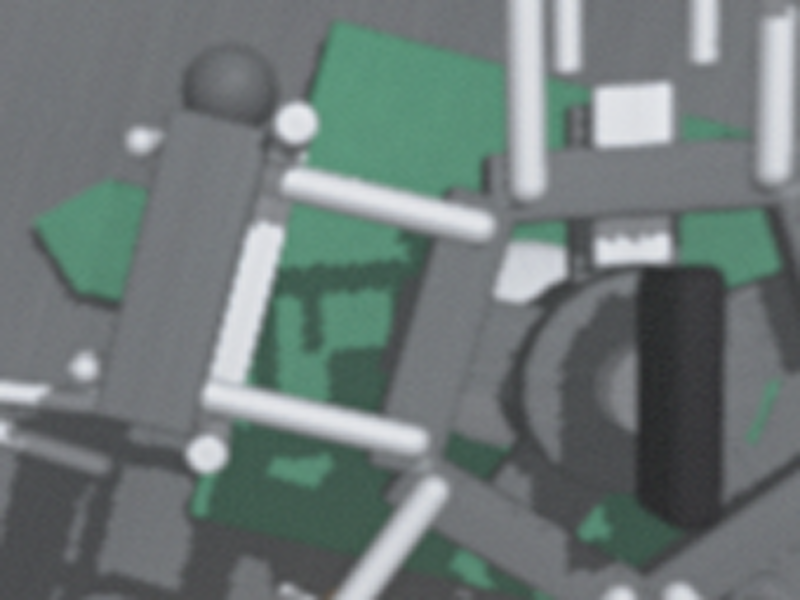

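Close-up: toe tip at (35,228) in the crop, foot corners at (335,22) and (195,512), bar at (685,395). Everything agrees on a toe direction of about 183.7° and a hook direction of about 111.8°. I'll check the axis with the top camera.

Run:
```python
from h import *
im=cv2.imread("pics/top0.png");g=cv2.cvtColor(im,cv2.COLOR_BGR2GRAY)
print(g[146:166,188:220])
for p in [(.6533,.1539,.282),(.6663,.1214,.282),(.6403,.1864,.282),(.456,.141,.014),(.544,.2557,.014)]: print(proj("top",p))
m=cv2.inRange(cv2.cvtColor(im,cv2.COLOR_BGR2HSV),(65,80,30),(95,255,200))[195:225,195:230]
print("tip rows",[(195+i,np.flatnonzero(r).min()+195,np.flatnonzero(r).max()+195) for i,r in enumerate(m) if r.any()][8:])
```

```text
[[103 103 102  95  83  59  54  59  66  69  89  96  99  92  86  88  81  86
   87  94  96 102 104  99 100  98  93  88  88  92  98 109]
 [102 102  93  78  57  53  52  66  79  88  97 101 100 102 101  98  99  96
  100  98  94  92  91  98 100 103 100  96  80  77  86  95]
 [103  93  76  63  61  61  67  73  96  98  99 101 104 105 106 107 104  96
   99  94  87  76  70  82  97 100 101  92  70  66  70  77]
 [ 94  76  68  68  62  67  79  86 102 101 104 104 107 101 105 101 100  87
   82  80  61  50  51  57  84  87  91  79  60  65  61  59]
 [ 76  74  84  84  76  82  95 100 105 105 102 103 103 102 101  87  79  60
   59  57  44  37  40  40  53  70  77  73  66  62  63  60]
 [ 75  89  96  99  93  99 104 103 109 106 102 100  93  90  77  66  58  43
   43  47  40  42  42  41  40  41  54  60  59  61  59  59]
 [ 95  96 100 100 100 103 103 103 108 100  94  89  73  65  52  50  44  45
   44  40  40  39  37  29  27  36  51  53  61  60  65  60]
 [100 103 101  98  97  98 101 103  92  79  67  59  51  49  42  45  47  42
   39  38  36  26  28  27  25  35  50  54  64  68  59  60]
 [103 101 100 100  96  88  87  83  7
[... 1676 characters left out ...]
3.79058607 197.98329108]
tip rows [(204, np.int64(209), np.int64(222)), (205, np.int64(209), np.int64(221)), (206, np.int64(209), np.int64(221)), (207, np.int64(209), np.int64(222)), (208, np.int64(209), np.int64(222)), (209, np.int64(209), np.int64(222)), (210, np.int64(209), np.int64(222)), (211, np.int64(209), np.int64(222)), (212, np.int64(209), np.int64(222)), (213, np.int64(209), np.int64(222)), (214, np.int64(209), np.int64(222)), (215, np.int64(210), np.int64(222)), (216, np.int64(210), np.int64(222)), (217, np.int64(210), np.int64(221)), (218, np.int64(212), np.int64(220)), (219, np.int64(213), np.int64(219)), (220, np.int64(214), np.int64(218)), (221, np.int64(215), np.int64(217))]
```

```bash
python3 -m pendant '[[[0.038,0.107,0.0,-4,0.09],[0.038,0.107,0.0,-4,0.09],[0.038,0.107,0.05,-4,0.09],[0.038,0.107,0.1,-4,0.09],[0.038,0.107,0.15,-4,0.09],[0.038,0.107,0.19,-4,0.09],[0.038,0.107,0.19,-4,0.09],[0.038,0.107,0.19,-4,0.09]]]'
python3 - <<'E'
from h import *
import json
s=env.state();im=env.get_image("wrist");cv2.imwrite("pics/w3.png",im)
json.dump({k:np.array(v).tolist() for k,v in s.items()},open("w3.json","w"))
print(s["position"],s["ee_rot"])
g=cv2.cvtColor(im,cv2.COLOR_BGR2GRAY)
E
```

```text
time: 3.7
position: [0.6541, 0.1521, 0.3036]
ee_rot: [0.559, 0.829, -0.0, 0.0]
force: [0.3, -0.7, 0.9]
finger_gap: 0.986
[0.65407742 0.15206329 0.30361879] [ 5.59196460e-01  8.29035173e-01 -2.43241692e-05  3.63527919e-06]
```

View pics/w3.png

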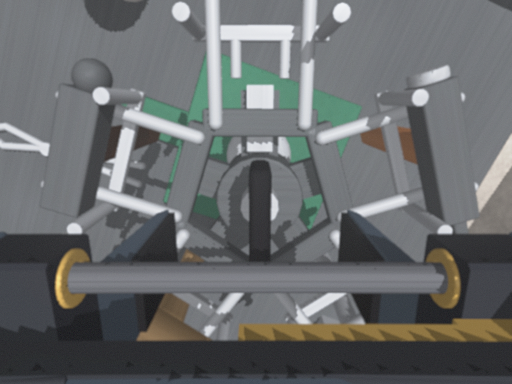

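Bar well centred between the fingers (x 250–270, finger centre about 258); empty hook at the top of the picture with prongs at x 214/308. Checking the bar centre from this closer view.

```bash
python3 - <<'E'
from h import *
import json
s=json.load(open("w3.json"));g=cv2.cvtColor(cv2.imread("pics/w3.png"),cv2.COLOR_BGR2GRAY)
for y in(180,200,220,235): print(y,g[y,244:278])
print(g[150:180,260])
q=s["ee_rot"];yw=2*np.arctan2(q[1],q[0]);print(np.degrees(yw));M=np.array([[np.cos(yw),np.sin(yw)],[np.sin(yw),-np.cos(yw)]])
for p in[(260.,160.5),(260,200),(260,235)]:
  w=plane("wrist",p,.282,s)[:2];print(w,M@(w-s["position"][:2]))
E
python3 -m pendant '[[[0,0,0.05,0,0.09],[0,0,0.051,0,0.06],[0,0,0.051,0,0.04],[0,0,0.051,0,0.03]]]' 5
```

```text
180 [ 83  83  82  79  68  52  55  54  53  57  59  60  61  60  58  60  58  60
  60  57  58  60  58  58  54  50  60  87 117 126 124 127 126 128]
200 [136 136 136 135 119  84  52  48  52  55  56  58  58  56  59  57  57  57
  57  58  57  57  55  56  51  56  92 158 210 222 222 221 211 179]
220 [ 77  80  91 110 108  78  49  52  49  53  54  55  54  58  56  55  56  52
  57  52  55  55  53  54  50  57  95 137 149 135 122 118 118 120]
235 [76 78 77 78 68 54 44 46 50 53 52 56 53 54 51 51 54 52 54 52 56 53 53 47
 51 46 55 75 78 77 78 75 75 76]
[213 169 112  82  82  81  84  98 114 104  77  53  49  55  56  49  53  51
  53  54  53  55  52  58  60  57  59  60  61  61]
111.99950833072448
[0.63995544 0.19085281] [0.04125521 0.00143678]
[0.64903117 0.16844274] [0.01707713 0.0014569 ]
[0.65758305 0.14732468] [-0.00570678  0.0014753 ]
time: 4.15
position: [0.655, 0.1531, 0.2546]
ee_rot: [0.559, 0.829, 0.001, 0.001]
force: [-0.7, -1.1, 0.0]
finger_gap: 0.756
```

```bash
python3 -m pendant '[[[0.004,0.001,0,0,0.0],[0.004,0.001,0,0,0.0],[0.004,0.001,0,0,0],[0.004,0.001,0,0,0],[0.004,0.001,0,0,0],[0.004,0.001,0,0,0]]]' 5;python3 -m pendant '[[[0,0,0,0,0.0],[0,0,0,0,0],[0,0,0,0,0]]]' 5
```

```text
time: 4.75
position: [0.6531, 0.157, 0.2514]
ee_rot: [0.559, 0.829, -0.0, -0.0]
force: [-0.2, 0.3, 0.0]
finger_gap: 0.226
time: 5.05
position: [0.6534, 0.1571, 0.2515]
ee_rot: [0.559, 0.829, 0.0, 0.0]
force: [4.8, 1.5, -3.6]
finger_gap: 0.158
```

```bash
python3 -m pendant '[[[0,0.0005,0,0,0.0],[0,0.0005,0,0,0]]]' 5;python3 -m pendant '[[[0,0.0005,0,0,0.0],[0,0.0005,0,0,0]]]' 5;python3 -m pendant '[[[0,0.0,0,0,0.0],[0,0.0,0,0,0],[0,0,0,0,0]]]' 20
```

```text
time: 5.25
position: [0.6534, 0.1572, 0.2514]
ee_rot: [0.559, 0.829, -0.0, -0.0]
force: [1.2, 0.0, -0.9]
finger_gap: 0.157
time: 5.45
position: [0.6534, 0.1572, 0.2514]
ee_rot: [0.559, 0.829, -0.001, -0.0]
force: [-5.2, -1.4, 2.3]
finger_gap: 0.151
time: 5.75
position: [0.6534, 0.1572, 0.2514]
ee_rot: [0.559, 0.829, -0.001, -0.0]
force: [-4.9, -2.3, 2.8]
finger_gap: 0.153
```

```bash
python3 -m pendant '[[[0,-0.0003,0,-4,0.0],[0,-0.0003,0,-9,0],[0,-0.0003,0,-15,0],[0,-0.0003,0,-20,0],[0,-0.0003,0,-20,0]]]' 20;python3 - <<'E'
from h import *
s=env.state();print(s["wrist_torque"],s["force"])
E
```

```text
time: 6.25
position: [0.652, 0.1561, 0.2514]
ee_rot: [0.404, 0.915, -0.002, -0.002]
force: [-13.6, -8.6, 9.7]
finger_gap: 0.152
[-1.46081846  2.19714283  0.51292359] [-13.6033803   -8.61037035   9.73377065]
```

```bash
python3 -m pendant '[[[-0.0033,-0.0012,0,0,0.0],[-0.0033,-0.0012,0,0,0],[-0.0033,-0.0012,0,0,0]]]' 20; python3 -m pendant '[[[0,0,0,-5,0.0],[0,0,0,-12,0],[0,0,0,-17,0],[0,0,0,-20,0],[0,0,0,-20,0]]]' 20;python3 - <<'E'
from h import *
s=env.state();print(s["wrist_torque"],s["force"])
E
```

```text
time: 6.55
position: [0.6529, 0.1553, 0.2512]
ee_rot: [0.406, 0.914, -0.0, -0.003]
force: [-16.5, 8.5, 7.2]
finger_gap: 0.152
time: 7.05
position: [0.6532, 0.1537, 0.2511]
ee_rot: [0.24, 0.971, -0.001, -0.002]
force: [-14.2, -2.9, 6.7]
finger_gap: 0.155
[-0.29971214  2.10791007  0.55688525] [-14.17170993  -2.89498932   6.72541756]
```

```bash
python3 -m pendant '[[[0.001,-0.0008,0,-5,0.0],[0.001,-0.0008,0,-12,0],[0.001,-0.0008,0,-19,0],[0.001,-0.0008,0,-25,0],[0.001,-0.0008,0,-29,0],[0.001,-0.0008,0,-31.5,0],[0.001,-0.0008,0,-31.5,0],[0.001,-0.0008,0,-31.5,0]]]' 20;python3 - <<'E'
from h import *
s=env.state();print(s["wrist_torque"],s["force"]);q=s["ee_rot"];print(np.degrees(2*np.arctan2(q[1],q[0])))
E
```

```text
time: 7.85
position: [0.6533, 0.1526, 0.2511]
ee_rot: [-0.031, 1.0, -0.001, -0.001]
force: [-1.6, -9.8, 0.7]
finger_gap: 0.153
[-1.4205909   0.14457839 -0.40825428] [-1.56102123 -9.78019033  0.69011305]
183.58242375033961
```

```bash
python3 -m pendant '[[[0,-0.0008,0,0,0.0],[0,-0.0008,0,0,0.03],[0,-0.0008,0,0,0.06],[0,-0.0008,0,0,0.09],[0,-0.0008,0,0,0.09],[0,-0.0008,-0.05,0,0.09],[0,-0.0008,-0.1,0,0.09]]]' 20;python3 -m pendant '[[[0.04,0,-0.05,0,0.09],[0.04,0,-0.1,0,0.09],[0.04,0,-0.13,0,0.09],[0.04,0,-0.13,0,0.09],[0.04,0,-0.13,0,0.09]]]'
python3 - <<'E'
from h import *
import json
s=env.state();im=env.get_image("wrist");cv2.imwrite("pics/w4.png",im)
json.dump({k:np.array(v).tolist() for k,v in s.items()},open("w4.json","w"))
cv2.imwrite("pics/w4b.png",cv2.resize(im[:240],(800,600),interpolation=cv2.INTER_CUBIC))
cv2.imwrite("pics/top4.png",env.get_image("top"))
E
```

```text
time: 8.55
position: [0.6531, 0.1529, 0.3515]
ee_rot: [-0.031, 1.0, -0.0, -0.001]
force: [0.7, 0.7, 0.4]
finger_gap: 0.648
time: 9.05
position: [0.614, 0.1506, 0.4822]
ee_rot: [-0.031, 1.0, 0.0, 0.001]
force: [-0.4, 0.4, -0.5]
finger_gap: 0.986
```

View pics/w4b.png

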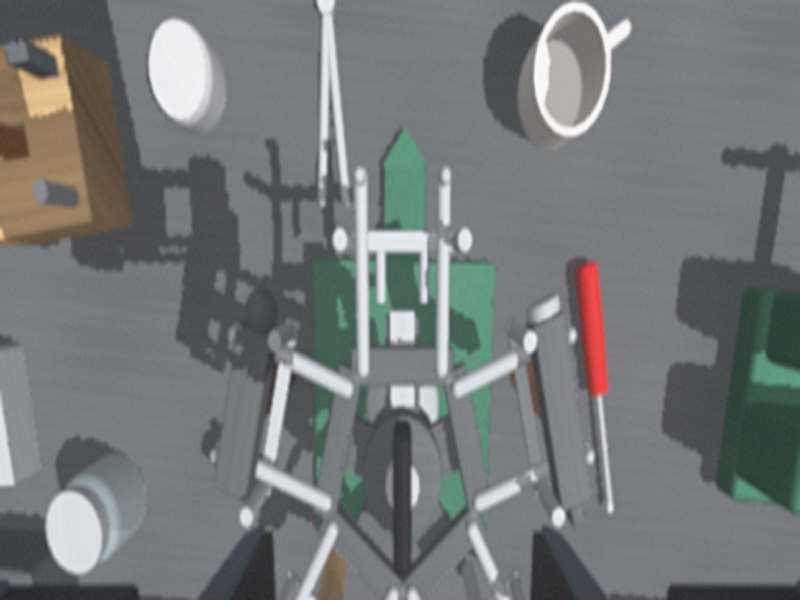

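Hook now lies over the toe (toe tip at (404,127), prongs at x≈362 and 444). Measuring precisely.

```bash
cat > m.py <<'E'
from h import *
import json,sys
def run(tag,show=True):
    s=json.load(open(tag+".json"));im=cv2.imread(f"pics/{tag}.png");g=cv2.cvtColor(im,cv2.COLOR_BGR2GRAY).astype(float)
    P=lambda x,y,z:plane("wrist",(x,y),z,s)[:2]
    A=lambda d:np.degrees(np.arctan2(d[1],d[0]))%360
    hsv=cv2.cvtColor(im,cv2.COLOR_BGR2HSV);m=cv2.inRange(hsv,(60,90,25),(95,255,220))
    out={}
    def fit(pts):
        pts=np.array(pts);c=pts.mean(0);d=np.linalg.svd(pts-c)[2][0];d=d if d[0]<0 else -d;return c,A(d)
    for nm,x0,x1 in(("L",224,240),("R",276,292)):
        pts=[]
        for y in list(range(78,92))+list(range(104,138)):
            r=g[y,x0:x1];w=np.clip(r-150,0,None)
            if w.sum()>0: pts.append(P((w*np.arange(x0,x1)).sum()/w.sum(),y,.232))
        out[nm]=fit(pts)
    for nm,x0,x1,f in(("footL",190,215,np.min),("footR",300,325,np.max)):
        pts=[]
        for y in range(108,180):
            k=np.flatnonzero(m[y,x0:x1])
            if len(k): pts.append(P(x0+f(k)+(-.5 if f is np.min else .5),y,.014))
        pts=np.array(pts);out[nm]=fit(pts)
    for k,v in out.items(): print(k,v[0].round(4),v[1].round(2))
    t=m[40:100,235:285];print("toe rows",[(40+i,235+np.flatnonzero(r).min(),235+np.flatnonzero(r).max()) for i,r in enumerate(t) if r.any()][:30:3])
    return s,im,P
if __name__=="__main__":
    s,im,P=run(sys.argv[1])
E
python3 - <<'E'
from m import *
s,im,P=run("w4")
tip=P(404/1.5625,50.5,.014);print("tip",tip)
mid=lambda a,b:(a+b)/2
g=cv2.cvtColor(im,cv2.COLOR_BGR2GRAY)
print("col231",g[60:115,231]);print("col284",g[60:115,284])
print("row96",g[96,205:310])
b=P(402.5/1.5625,170,.282);print("bar far",b,"bar near",P(402.5/1.5625,228,.282))
hk=[P(340/1.5625,239/2.5,.273),P(465/1.5625,239/2.5,.273)];print("keeper tops",hk)
E
```

```text
L [0.5533 0.1157] 183.56
R [0.5499 0.1798] 183.27
footL [0.6729 0.0485] 156.05
footR [0.6122 0.2576] 182.02
toe rows [(52, np.int64(258), np.int64(259)), (55, np.int64(255), np.int64(261)), (58, np.int64(253), np.int64(264)), (61, np.int64(250), np.int64(267)), (64, np.int64(247), np.int64(270)), (67, np.int64(246), np.int64(271)), (70, np.int64(246), np.int64(271)), (73, np.int64(247), np.int64(271)), (76, np.int64(247), np.int64(271)), (79, np.int64(246), np.int64(270))]
tip [0.45440633 0.14341039]
col231 [126 125 125 124 125 128 144 179 213 224 225 216 189 176 202 226 233 233
 232 233 232 232 232 232 231 232 232 232 231 231 231 231 230 229 231 230
 230 231 229 229 229 229 228 229 228 229 227 228 227 228 228 228 226 227
 227]
col284 [126 122 122 120 119 123 142 170 200 215 215 202 181 163 187 223 230 229
 228 229 229 229 229 229 229 229 229 229 225 209 164 140 138 137 138 146
 163 194 226 232 232 233 233 233 233 234 234 233 233 233 234 234 233 233
 234]
row96 [114 115 120 113  92  80  85 121 181 224 229 227 226 226 229 230 215 167
 143 140 132 129 140 174 201 221 230 231 224 213 214 223 229 229 228 229
 228 229 230 229 229 228 229 230 230 230 229 229 229 229 229 230 231 229
 230 230 229 230 230 230 230 229 230 231 230 230 232 223 179 147 144 144
 146 142 139 148 172 192 192 163 138 130 124 120 110  99 101 129 186 227
 231 228 227 229 233 231 212 155 126 122 124 125 124 128 125]
bar far [0.61587439 0.15143605] bar near [0.6864579  0.15577347]
keeper tops [array([0.53729301, 0.10257312]), array([0.53191166, 0.19032427])]
```

```bash
python3 -m pendant '[[[0.138,-0.4,0,8,0.09],[0.138,-0.4,0,17,0.09],[0.138,-0.4,0,25,0.09],[0.138,-0.4,0,34,0.09],[0.138,-0.4,0,42,0.09],[0.138,-0.4,0,51,0.09],[0.138,-0.4,0,59,0.09],[0.138,-0.4,0,67,0.09]]]'
python3 - <<'E'
from h import *
s=env.state();q=s["ee_rot"];yw=2*np.arctan2(q[1],q[0]);M=np.array([[np.cos(yw),np.sin(yw)],[np.sin(yw),-np.cos(yw)]])
print(np.degrees(yw),s["position"],M@(np.array([.5005,-.2558])-s["position"][:2]))
E
```

```text
time: 9.95
position: [0.5061, -0.2367, 0.4798]
ee_rot: [0.528, 0.849, -0.0, -0.001]
force: [0.2, 0.2, 1.1]
finger_gap: 0.989
116.22606760891031 [ 0.50608379 -0.23671849  0.47982954] [-0.01464965 -0.01344136]
```

```bash
python3 -m pendant '[[[-0.015,-0.0135,0,8,0.09],[-0.015,-0.0135,0.04,16,0.09],[-0.015,-0.0135,0.09,16,0.09],[-0.015,-0.0135,0.14,16,0.09],[-0.015,-0.0135,0.19,16,0.09],[-0.015,-0.0135,0.225,16,0.09],[-0.015,-0.0135,0.225,16,0.09],[-0.015,-0.0135,0.225,16,0.09]]]'
python3 - <<'E'
from h import *
import json
s=env.state();im=env.get_image("wrist");cv2.imwrite("pics/w5.png",im)
json.dump({k:np.array(v).tolist() for k,v in s.items()},open("w5.json","w"))
q=s["ee_rot"];print(s["position"],np.degrees(2*np.arctan2(q[1],q[0])))
E
```

```text
time: 10.75
position: [0.5018, -0.2544, 0.2564]
ee_rot: [0.639, 0.769, -0.0, -0.001]
force: [0.4, 0.1, -0.2]
finger_gap: 0.988
[ 0.50178236 -0.25438839  0.2564088 ] 100.57199077876291
```

View pics/w5.png

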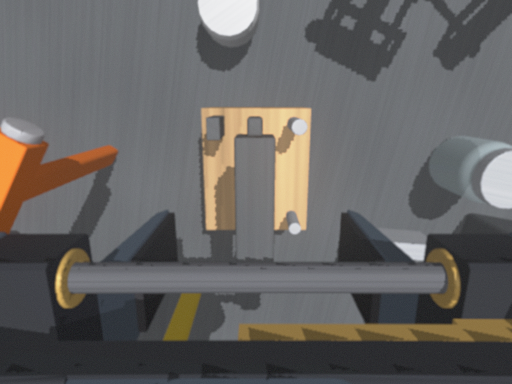

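Head centred between the fingers (x 236–275, front shoulder at row 136), edges parallel to the tool.

```bash
python3 - <<'E'
from h import *
import json
s=json.load(open("w5.json"));q=s["ee_rot"];yw=2*np.arctan2(q[1],q[0]);M=np.array([[np.cos(yw),np.sin(yw)],[np.sin(yw),-np.cos(yw)]])
for p in[(255,136),(255,117),(236,150),(275,150),(236,220),(275,220)]: print(p,M@(plane("wrist",p,.221,s)[:2]-s["position"][:2]))
E
python3 -m pendant '[[[0,0,0.03,0,0.09],[0,0,0.056,0,0.06],[0,0,0.057,0,0.0],[0,0,0.057,0,0],[0,0,0.057,0,0],[0,0,0.057,0,0],[0,0,0.057,0,0],[0,0,0.057,0,0]]]' 4
```

```text
(255, 136) [ 0.05411488 -0.00170911]
(255, 117) [ 0.06553397 -0.0016727 ]
(236, 150) [ 0.04548676 -0.0135758 ]
(275, 150) [0.04545819 0.01072606]
(236, 220) [-0.00079688 -0.01441904]
(275, 220) [-0.00082762  0.01131451]
time: 11.6
position: [0.5021, -0.2546, 0.2]
ee_rot: [0.639, 0.769, 0.0, 0.0]
force: [0.3, 0.9, 0.5]
finger_gap: 0.403
```

```bash
python3 -m pendant '[[[0,-0.001,0,0,0],[0,-0.001,0,0,0],[0,-0.001,0,0,0],[0,-0.001,0,0,0]]]' 4;python3 -m pendant '[[[0,0,0,0,0],[0,0,0,0,0],[0,0,0,0,0]]]' 40
python3 - <<'E'
from h import *
s=env.state();print(s["wrist_torque"],s["force"])
E
```

```text
time: 12.0
position: [0.501, -0.2547, 0.1996]
ee_rot: [0.639, 0.769, -0.0, 0.0]
force: [-0.6, 0.1, 3.1]
finger_gap: 0.287
time: 12.3
position: [0.5009, -0.2547, 0.1996]
ee_rot: [0.639, 0.769, -0.0, -0.0]
force: [-1.6, -0.7, 5.7]
finger_gap: 0.278
[-0.1375935   0.61279013  0.05411513] [-1.55311443 -0.69096992  5.70192311]
```

```bash
python3 -m pendant '[[[0,0,-0.015,0,0],[0,0,-0.03,0,0],[0,0,-0.05,0,0],[0,0,-0.07,0,0],[0,0,-0.09,0,0],[0,0,-0.11,0,0],[0,0,-0.11,0,0],[0,0,-0.11,0,0]]]'
python3 - <<'E'
from h import *
s=env.state();print(s["wrist_torque"],s["force"],s["position"])
q=s["ee_rot"];yw=2*np.arctan2(q[1],q[0]);M=np.array([[np.cos(yw),np.sin(yw)],[np.sin(yw),-np.cos(yw)]])
u=np.array([np.cos(np.radians(183.4)),np.sin(np.radians(183.4))])
for r in(.26,.20,.19):
  t=np.array([.6555,.152])+r*u;print(np.degrees(yw),r,t,M@(t-s["position"][:2]))
E
```

```text
time: 13.1
position: [0.5009, -0.2546, 0.3097]
ee_rot: [0.639, 0.769, 0.0, 0.0]
force: [0.3, 0.1, -4.3]
finger_gap: 0.283
[ 0.00173561 -0.10631222  0.0073104 ] [ 0.27409961  0.06530088 -4.30040156] [ 0.50089729 -0.25455864  0.30968123]
100.5743012336343 0.26 [0.39595764 0.13658034] [ 0.40375409 -0.03137944]
100.5743012336343 0.2 [0.45585203 0.14013873] [0.39626079 0.02815081]
100.5743012336343 0.19 [0.46583443 0.14073179] [0.39501191 0.03807252]
```

```bash
python3 -m pendant '[[[0.03,0.002,0,2,0],[0.08,0.006,0,5,0],[0.13,0.01,0,7,0],[0.18,0.013,0,7,0],[0.23,0.016,0,7,0],[0.28,0.02,0,7,0],[0.32,0.023,0,7,0],[0.35,0.025,0,7,0]]]'; python3 -m pendant '[[[0.047,0.0,0,0,0],[0.047,0.0,0,0,0],[0.047,0.0,0,0,0],[0.047,0,0,0,0]]]'
python3 - <<'E'
from h import *
import json
s=env.state();print(s["force"],s["position"])
im=env.get_image("wrist");cv2.imwrite("pics/w6.png",im)
json.dump({k:np.array(v).tolist() for k,v in s.items()},open("w6.json","w"))
cv2.imwrite("pics/s6.png",env.get_image("scene"))
q=s["ee_rot"];yw=2*np.arctan2(q[1],q[0]);M=np.array([[np.cos(yw),np.sin(yw)],[np.sin(yw),-np.cos(yw)]])
u=np.array([np.cos(np.radians(183.4)),np.sin(np.radians(183.4))])
for r in(.20,.17):
  t=np.array([.6555,.152])+r*u;print(np.degrees(yw),r,t,M@(t-s["position"][:2]))
E
```

```text
time: 13.9
position: [0.46, 0.0962, 0.3084]
ee_rot: [0.684, 0.729, -0.0, -0.001]
force: [0.7, 0.2, -4.1]
finger_gap: 0.282
time: 14.3
position: [0.458, 0.1403, 0.3087]
ee_rot: [0.685, 0.729, -0.001, -0.0]
force: [0.6, -0.6, -4.1]
finger_gap: 0.283
[ 0.58139443 -0.58774374 -4.10971941] [0.4580378  0.1402999  0.30870888]
93.55842888332859 0.2 [0.45585203 0.14013873] [-2.52022848e-05 -2.19155633e-03]
93.55842888332859 0.17 [0.48579923 0.14191792] [-0.00010816  0.02780833]
```

```bash
python3 -m pendant '[[[0,-0.002,0.02,0,0],[0,-0.002,0.04,0,0],[0,-0.002,0.046,0,0],[0,-0.002,0.046,0,0]]]'
python3 - <<'E'
from h import *
import json
s=env.state();print(s["force"],s["position"])
im=env.get_image("wrist");cv2.imwrite("pics/w7.png",im)
json.dump({k:np.array(v).tolist() for k,v in s.items()},open("w7.json","w"))
sc=env.get_image("scene");cv2.imwrite("pics/s7.png",sc)
o=np.zeros((600,800,3),np.uint8);o[:384,:512]=im;o[384:,:300]=cv2.resize(sc[150:330,190:440],(300,216));cv2.imwrite("pics/v7.png",o)
E
```

```text
time: 14.8
position: [0.4561, 0.1401, 0.2629]
ee_rot: [0.685, 0.728, -0.001, -0.0]
force: [-0.0, -0.1, -3.3]
finger_gap: 0.282
[-0.01757285 -0.14390113 -3.27747344] [0.45610946 0.1400835  0.26289342]
```

View pics/v7.png

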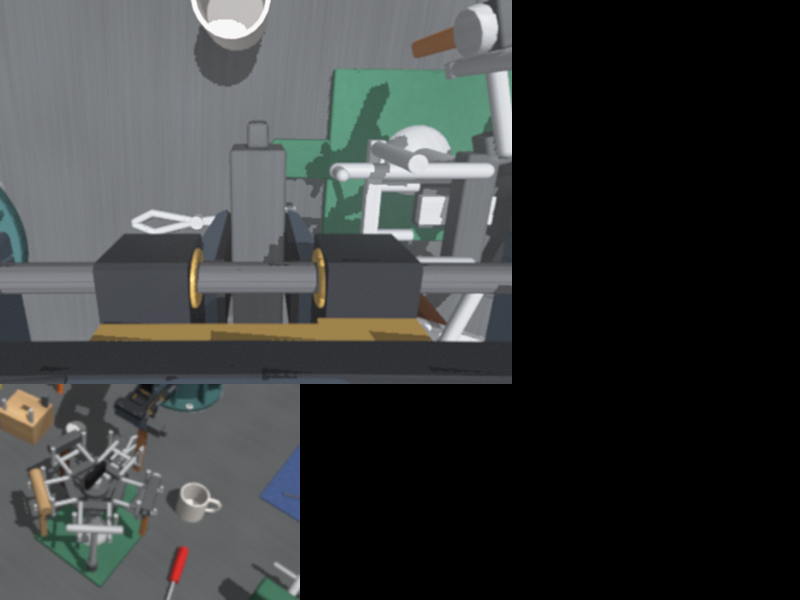

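Head held square (x 231–286); the hook's near tip at (338,171) and keeper top at (415,160) lie clear to the right.

Run:
```python
from h import *
import json
s=json.load(open("w7.json"));q=s["ee_rot"];yw=2*np.arctan2(q[1],q[0]);M=np.array([[np.cos(yw),np.sin(yw)],[np.sin(yw),-np.cos(yw)]])
T=lambda p,z:(M@(plane("wrist",p,z,s)[:2]-s["position"][:2])).round(4)
print("tip top left edge/center",T((330,171),.243),T((340,173),.247),"keeper top",T((418,162),.273),"prong line",T((400,171),.232),T((480,171),.232))
print("head sh",T((258,147),.284),"edges",T((231,160),.284),T((286,160),.284))
ax=M@(np.array([.6555,.152])-s["position"][:2]);print("axis",ax)
```

```text
tip top left edge/center [0.0352 0.0422] [0.0349 0.0471] keeper top [0.0459 0.0781] prong line [0.0329 0.0878] [0.0328 0.1367]
head sh [ 0.0549 -0.    ] edges [ 0.0489 -0.0123] [0.0489 0.0127]
axis [-0.00030807  0.19974608]
```

```bash
python3 -m pendant '[[[-0.002,0.02,0,0,0],[-0.002,0.04,0,0,0],[-0.002,0.05,0,0,0],[-0.002,0.05,0,0,0],[-0.002,0.05,0,0,0]]]'; for i in 1 2; do python3 -m pendant '[[[0,0.001,0,0,0],[0,0.002,0,0,0],[0,0.002,0,0,0]]]'|grep -E "pos|force"; done
```

```text
time: 15.4
position: [0.5059, 0.1418, 0.2635]
ee_rot: [0.685, 0.729, -0.0, -0.0]
force: [-1.0, -0.9, -4.0]
finger_gap: 0.278
position: [0.5082, 0.1421, 0.2636]
force: [-0.5, -0.5, -4.5]
position: [0.5105, 0.1422, 0.2635]
force: [0.2, 0.7, -4.8]
```

```bash
python3 -m pendant '[[[0,0.001,0,0,0],[0,0.002,0,0,0],[0,0.002,0,0,0]]]'|grep -E "pos|force"; python3 -m pendant '[[[0,0.001,0,0,0],[0,0.002,0,0,0],[0,0.002,0,0,0]]]'|grep -E "pos|force"
```

```text
position: [0.5125, 0.1423, 0.2635]
force: [1.1, 0.2, -4.0]
position: [0.5145, 0.1424, 0.2635]
force: [0.4, -0.3, -3.8]
```

```bash
python3 -m pendant '[[[0,0.001,0,0,0],[0,0.002,0,0,0],[0,0.002,0,0,0]]]'|grep -E "pos|force"; python3 -m pendant '[[[0,0.001,0,0,0],[0,0.002,0,0,0],[0,0.002,0,0,0]]]'|grep -E "pos|force"
```

```text
position: [0.5165, 0.1426, 0.2635]
force: [0.1, 0.6, -4.4]
position: [0.5182, 0.1426, 0.2634]
force: [-4.1, -0.5, -1.3]
```

```bash
python3 -m pendant '[[[0,0.001,0,0,0],[0,0.002,0,0,0],[0,0.002,0,0,0]]]'|grep -E "pos|force"; python3 -m pendant '[[[0,0.001,0,0,0],[0,0.001,0,0,0],[0,0.001,0,0,0]]]'|grep -E "pos|force"
```

```text
position: [0.5203, 0.1428, 0.2634]
force: [-5.8, -0.8, -2.4]
position: [0.5212, 0.1428, 0.2634]
force: [-5.4, -0.1, -1.3]
```

```bash
python3 -m pendant '[[[0,0.001,0,0,0],[0,0.002,0,0,0],[0,0.002,0,0,0]]]'|grep -E "pos|force"; python3 -m pendant '[[[0,0.001,0,0,0],[0,0.001,0,0,0]]]'|grep -E "pos|force"
```

```text
position: [0.5232, 0.1429, 0.2634]
force: [-6.0, -0.2, 0.0]
position: [0.5241, 0.143, 0.2634]
force: [-5.9, -0.7, -1.0]
```

```bash
python3 -m pendant '[[[0,0.0007,0,0,0],[0,0.0007,0,0,0]]]'|grep -E "pos|force"; python3 -m pendant '[[[0,0.0007,0,0,0],[0,0.0007,0,0,0]]]'|grep -E "pos|force"
```

```text
position: [0.5247, 0.143, 0.2634]
force: [-6.4, -0.3, -0.3]
position: [0.5254, 0.1431, 0.2634]
force: [-6.0, -1.0, -0.3]
```

```bash
python3 -m pendant '[[[0,0.0007,0,0,0],[0,0.0007,0,0,0]]]'|grep -E "pos|force"; python3 -m pendant '[[[0,0.0007,0,0,0],[0,0.0007,0,0,0]]]'|grep -E "pos|force"
```

```text
position: [0.5261, 0.1431, 0.2634]
force: [-7.4, -0.3, 0.9]
position: [0.5267, 0.1432, 0.2634]
force: [-8.4, -0.3, 0.5]
```

```bash
python3 -m pendant '[[[0,0.0007,0,0,0],[0,0.0007,0,0,0]]]'|grep -E "pos|force"
python3 - <<'E'
from h import *
s=env.state();print(s["wrist_torque"],s["force"])
E
```

```text
position: [0.527, 0.1432, 0.2634]
force: [-11.6, -0.0, 3.2]
[-1.27065460e-01  1.97647836e+00  2.49968866e-04] [-11.55333109  -0.02392162   3.15158822]
```

```bash
python3 -m pendant '[[[0,-0.0014,0,0,0],[0,-0.0014,0,0,0],[0,-0.0014,0,0,0]]]'|grep -E "pos|force"; python3 -m pendant '[[[0,0,0.004,0,0],[0,0,0.008,0,0],[0,0,0.011,0,0],[0,0,0.013,0,0],[0,0,0.013,0,0]]]'|grep -E "pos|force"
```

```text
position: [0.526, 0.1431, 0.2634]
force: [-7.5, -0.2, -1.2]
position: [0.5258, 0.1431, 0.25]
force: [-6.5, -1.1, -3.1]
```

```bash
python3 -m pendant '[[[0,0,0.002,0,0],[0,0,0.004,0,0],[0,0,0.004,0,0]]]'|grep -E "pos|force"; python3 -m pendant '[[[0,0,0.0015,0,0],[0,0,0.003,0,0],[0,0,0.003,0,0]]]'|grep -E "pos|force"
```

```text
position: [0.5259, 0.1431, 0.2461]
force: [-6.8, -0.6, -2.3]
position: [0.5259, 0.1431, 0.2432]
force: [-7.5, -1.1, -2.1]
```

No tip contact; continuing gently to the seat.

```bash
python3 -m pendant '[[[0,0,0.001,0,0],[0,0,0.002,0,0],[0,0,0.002,0,0]]]'|grep -E "pos|force"; python3 -m pendant '[[[0,0,0.001,0,0],[0,0,0.001,0,0],[0,0,0.001,0,0]]]'|grep -E "pos|force"
```

```text
position: [0.526, 0.1431, 0.2413]
force: [-6.6, -0.2, -0.9]
position: [0.526, 0.1431, 0.2403]
force: [-7.4, 0.5, -0.5]
```

```bash
python3 -m pendant '[[[0,0,0.0007,0,0],[0,0,0.0007,0,0],[0,0,0.0007,0,0]]]'|grep -E "pos|force"
python3 - <<'E'
from h import *
import json
s=env.state();print(s["wrist_torque"],s["force"])
im=env.get_image("wrist");cv2.imwrite("pics/w8.png",im)
json.dump({k:np.array(v).tolist() for k,v in s.items()},open("w8.json","w"))
E
```

```text
position: [0.526, 0.1431, 0.2397]
force: [-7.5, -0.6, -0.3]
[-0.08282007  1.1884005  -0.03525516] [-7.51726985 -0.64819089 -0.25017981]
```

View pics/w8.png

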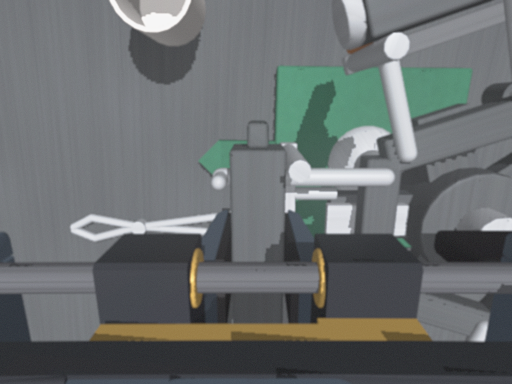

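The head sits between the tip (219,180) and the keeper post (300,170). Lowering until it bears.

```bash
python3 -m pendant '[[[0,0,0.0007,0,0],[0,0,0.0007,0,0]]]'|grep -E "pos|force"; python3 -m pendant '[[[0,0,0.0007,0,0],[0,0,0.0007,0,0]]]'|grep -E "pos|force"
```

```text
position: [0.5261, 0.1431, 0.2395]
force: [-10.4, -2.0, 5.9]
position: [0.5261, 0.1431, 0.2394]
force: [-15.0, -2.3, 15.2]
```

```bash
python3 -m pendant '[[[0,0,0.0007,0,0],[0,0,0.0007,0,0]]]'|grep -E "pos|force"
```

```text
position: [0.5261, 0.1432, 0.2393]
force: [-18.5, -3.2, 24.5]
```

```bash
python3 -m pendant '[[[0,0,-0.0013,0,0],[0,-0.001,-0.0013,0,0],[0,-0.002,-0.0013,0,0],[0,-0.0025,-0.0013,0,0]]]'; python3 -m pendant '[[[0,0,0,0,0.03],[0,0,0,0,0.035],[0,0,0,0,0.04],[0,0,0,0,0.05],[0,0,0,0,0.05],[0,0,0,0,0.05]]]'; python3 -m pendant '[[[0,0,-0.005,0,0.05],[0,0,-0.015,0,0.05],[0,0,-0.04,0,0.05],[0,0,-0.08,0,0.05],[0,0,-0.13,0,0.05],[0,0,-0.18,0,0.05],[0,0,-0.22,0,0.05]]]'
```

```text
time: 22.65
position: [0.5246, 0.1431, 0.2394]
ee_rot: [0.685, 0.729, 0.001, 0.001]
force: [-0.2, -1.1, 2.2]
finger_gap: 0.283
time: 23.25
position: [0.524, 0.143, 0.2389]
ee_rot: [0.685, 0.729, 0.0, 0.0]
force: [-0.0, 0.4, 0.9]
finger_gap: 0.552
time: 23.95
position: [0.5238, 0.143, 0.4632]
ee_rot: [0.685, 0.729, 0.001, 0.001]
force: [0.4, 0.4, 0.2]
finger_gap: 0.546
```

```bash
python3 -m pendant '[[[0.0025,0.05,-0.02,-8,0.09],[0.0025,0.09,-0.02,-16,0.09],[0.0025,0.09,-0.02,-25,0.09],[0.0025,0.09,-0.02,-33,0.09],[0.0025,0.09,-0.02,-42,0.09],[0.0025,0.09,-0.02,-50,0.09],[0.0025,0.09,-0.02,-59,0.09],[0.0025,0.09,-0.02,-67,0.09]]]'|grep pos; python3 -m pendant '[[[0,0,0,-8,0.09],[0,0,0,-16,0.09],[0,0,0,-23,0.09],[0,0,0,-23,0.09],[0,0,0,-23,0.09]]]'
python3 - <<'E'
from h import *
import json
s=env.state();im=env.get_image("wrist");cv2.imwrite("pics/w9.png",im)
json.dump({k:np.array(v).tolist() for k,v in s.items()},open("w9.json","w"))
sc=env.get_image("scene");cv2.imwrite("pics/s9.png",sc);cv2.imwrite("pics/top9.png",env.get_image("top"))
o=np.zeros((600,800,3),np.uint8);o[:,:480]=cv2.resize(im[20:240,140:370],(480,600),interpolation=cv2.INTER_CUBIC);o[:440,480:]=cv2.resize(sc[170:330,200:320],(320,440),interpolation=cv2.INTER_CUBIC);cv2.imwrite("pics/v9.png",o)
E
python3 m.py w9
```

```text
position: [0.6135, 0.1511, 0.48]
time: 25.25
position: [0.6136, 0.1511, 0.4796]
ee_rot: [-0.029, 1.0, 0.0, 0.0]
force: [-0.2, 0.3, 0.1]
finger_gap: 0.985
L [0.5647 0.1167] 181.47
R [0.561  0.1806] 182.59
footL [0.674  0.0483] 170.32
footR [0.611  0.2575] 182.11
toe rows [(52, np.int64(258), np.int64(258)), (55, np.int64(255), np.int64(260)), (58, np.int64(252), np.int64(263)), (61, np.int64(250), np.int64(266)), (64, np.int64(247), np.int64(269)), (67, np.int64(246), np.int64(270)), (70, np.int64(246), np.int64(270))]
```

View pics/v9.png

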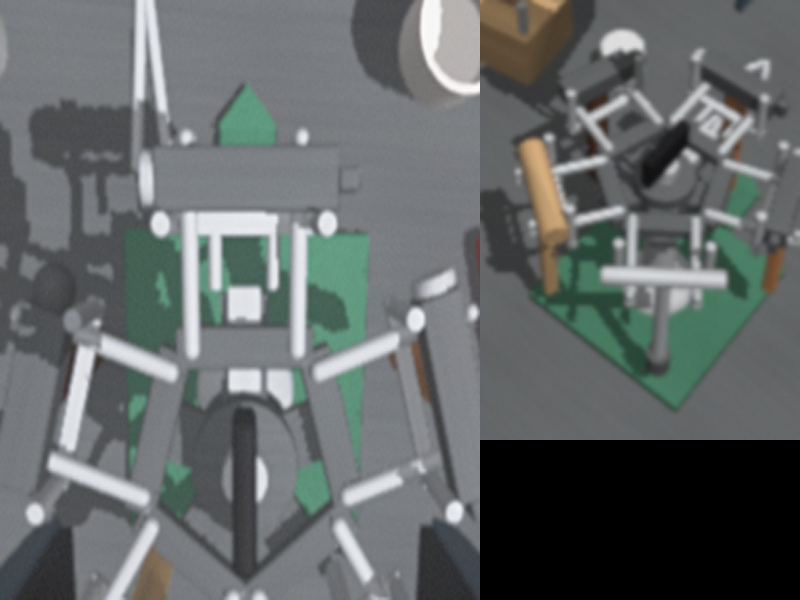

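Hammer hangs on both prongs behind the tips (crop: tips at (187,136)/(303,136), head 150–340, keeper posts behind). Refining the angle comparison.

```bash
cat > a.py <<'E'
from h import *
import json
A=lambda d:(np.degrees(np.arctan2(d[1],d[0]))%360).round(2)
def lf(pts):
    pts=np.array(pts);c=pts.mean(0)
    for _ in range(3):
        d=np.linalg.svd(pts-c)[2][0];n=np.array([-d[1],d[0]]);r=(pts-c)@n;k=abs(r-np.median(r))<.0012;pts=pts[k];c=pts.mean(0)
    return (d if d[0]<0 else -d),c,len(pts)
for tag in("w4","w9"):
    s=json.load(open(tag+".json"));im=cv2.imread(f"pics/{tag}.png");g=cv2.cvtColor(im,cv2.COLOR_BGR2GRAY).astype(float)
    P=lambda x,y,z:plane("wrist",(x,y),z,s)[:2]
    m=cv2.inRange(cv2.cvtColor(im,cv2.COLOR_BGR2HSV),(60,90,25),(95,255,220))
    for nm,x0,x1 in(("L",224,240),("R",276,292)):
        pts=[]
        for y in range(106,144):
            w=np.clip(g[y,x0:x1]-150,0,None); w[w<40]*=.2
            if w.sum()>0: pts.append(P((w*np.arange(x0,x1)).sum()/w.sum(),y,.232))
        d,c,n=lf(pts);print(tag,"prong",nm,A(d),c.round(4),n)
    pts=[]
    for y in range(175,222):
        r=np.clip(75-g[y,248:268],0,None);pts.append(P((r*np.arange(248,268)).sum()/r.sum(),y,.282))
    d,c,n=lf(pts);print("bar",A(d),c.round(4),n)
    # front edge of foot (topmost green per column)
    pts=[]
    for x in list(range(203,222))+list(range(290,314)):
        k=np.flatnonzero(m[98:125,x]); 
        if len(k): pts.append(P(x,98+k[0]-.5,.014))
    d,c,n=lf(pts);print("front edge normal",(A(d)+90)%360,(A(d)-90)%360,c.round(4),n)
    pts=[];
    for y in range(108,190):
        k=np.flatnonzero(m[y,300:325])
        if len(k): pts.append(P(300+k[-1]+.5,y,.014))
    d,c,n=lf(pts);print("right edge",A(d),c.round(4),n)
    pts=[]
    for y in range(67,75):
        k=np.flatnonzero(m[y,235:285])+235;pts.append(P((k[0]+k[-1])/2,y,.014))
    for y in range(54,64):
        k=np.flatnonzero(m[y,235:285])+235;pts.append(P((k[0]+k[-1])/2,y,.014))
    pts=np.array(pts);print("toe axis pt",pts.mean(0).round(4))
E
python3 a.py
```

```text
w4 prong L 183.66 [0.5706 0.1169] 38
w4 prong R 183.19 [0.5667 0.1809] 38
bar 183.98 [0.6494 0.1516] 47
front edge normal 183.45 3.450000000000003 [0.544 0.231] 22
right edge 182.05 [0.6143 0.2584] 58
toe axis pt [0.4766 0.1448]
w9 prong L 183.0 [0.5696 0.1169] 38
w9 prong R 183.3 [0.5659 0.1809] 38
bar 183.38 [0.6479 0.1515] 47
front edge normal 192.98000000000002 12.980000000000004 [0.5451 0.2289] 13
right edge 182.37 [0.6096 0.2584] 56Traceback (most recent call last):
  File "a.py", line 36, in <module>
    k=np.flatnonzero(m[y,235:285])+235;pts.append(P((k[0]+k[-1])/2,y,.014))
                                                     ~^^^
IndexError: index 0 is out of bounds for axis 0 with size 0
```

Run:
```python
from h import *
a=cv2.imread("pics/top0.png");b=cv2.imread("pics/top9.png")
d=cv2.GaussianBlur(cv2.absdiff(a,b),(5,5),0).max(2)
for n,(x,y,r) in dict(mug=(167,234,20),tin=(284,225,12),jar=(315,133,14),bars=(352,153,16),tongs=(242,245,10),screw=(147,175,14),yellow=(398,220,14),orange=(348,265,12)).items(): print(n,int((d[y-r:y+r,x-r:x+r]>40).sum()))
env.hand_in();print(env.state()["time"])
```

```text
mug 542
tin 0
jar 0
bars 0
tongs 0
screw 469
yellow 0
orange 122
the job is handed in; nothing more can be done
the job is handed in; nothing more can be done
```

I turned the carousel about 72° by its grip bar, so the empty hook points over the toe. I then lifted the hammer from the block and hung it on that hook, and handed the job in at about 25 s of the 72 s.

- **Hanging:** I pressed the head against the keeper to its hard stop (about 8 N rising to 11.6 N), backed off 1 mm and lowered it behind the tips. It came to bear 0.1 mm from the height expected for a fully seated head. While confirming the seat I pressed down to about 25 N. The last picture shows the head lying across both prongs, between the tips and the keeper, with the handle between the prongs.
- **Hook direction:** In the last picture the hook points at about 183.2° in the world frame, or 183.4° by the grip bar. The stand's direction did not measure cleanly:

| Feature measured | Stand direction |
|---|---|
| Foot front edge, before hanging | about 183.5° |
| Foot side edge | about 182.2° |
| Foot midline to toe | about 181.5° |
| Foot front edge, last picture (partly hidden) | 193° (discarded) |

  I take the alignment as good to roughly half a degree. If the midline figure is right, it could be off by 1.7°.
- **Bystanders:** Comparing top-camera pictures from before and after, the tin, jar, flat bars, tongs and yellow look-alike are unchanged. The regions around the mug, screwdriver and orange look-alike did change. I put that down to the arm and its shadow, because the gripper never went near them, but I did not check it separately.

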